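Screw the battery cap onto the reading light and try its switch

ROBOT

A 6-joint arm with a two-finger parallel gripper is mounted at the origin on the work surface. World frame = base frame: x ahead of the robot, y to its left, z up, the work surface at z = 0. Lengths are in m, angles in rad, forces in N, time in s.
With the tool pointing down it reaches from about 0.4 to 0.825 m from the base axis. Payload 7 kg.
Tool frame: the origin (TCP) lies midway between the tips of the shut fingers; the grasp point (between the pads) lies 19 mm behind it (arm.grip_depth is the distance from the TCP to the grasp point, in m); z points along the fingers, y is the line along which they close (so a half turn about z gives the same grasp; the last joint's range is limited). The gripper opens to 88 mm and grips with 3 to 60 N. Pads are 19 mm wide; open, the fingers measure 130 mm over their backs; the gripper's body (78 mm by 193 mm) begins 47 mm behind the grasp point.
Start: joints at [-1.045, 0.359, 0.012, 0, -1.224, -0.288], TCP at [0.159, -0.656, 0.227] pointing down, gripper open.
Joint ranges: [-3.07, 3.07], [-1.43, 2.12], [-1.02, 1.25], [-3.03, 1.67], [-3.05, -0], [-3.03, 3.03]. Speed limits (rad/s): [2.39, 2.39, 3.01, 3.14, 3.14, 3.14].

INTERFACE

Orientations are given as a unit quaternion [x, y, z, w].
In Python, from plant import arm, viewer gives the robot as it stands.
- The arm moves only by the tool play_rows, never from a script. Its argument "plan" is text: rows parted by semicolons, each of 7 numbers parted by spaces: the closure, from 0 (fully open) to 1 (shut), then the shift along the tool's x, y, z in units of 30 mm (1.0 is 30 mm), then the turn, a rotation vector about the tool's x, y, z in units of 6 degrees (1.0 is 6 degrees). A call has exactly 5 rows; each row shifts and turns the commanded pose from where the row before left it, along the tool's axes as they then stand; what a row does not reach is not made up. A row lasts 1/10 s, in which the tool goes at most 50 mm and 8.59 degrees, less where a joint would pass 70% of its speed; a pose out of reach is approached as far as the arm can. A call is refused whole if a number of a shift passes 1 or a number of a turn 1, either way. A call with a gripper value outside its range is refused whole. The fingers move at their own pace and stop on an object; "newtons" is the grip in N (left out, the last holds). Time passes only in rows, so rows that do not move let the fingers close, or fill a call up. It gives the time, the measured TCP pose, the force, the opening and the grip force at its end, in the units of the state.
- arm.get_obs(): the state, without advancing time (a new reading comes with each control period).
- viewer.get_image(name): name is "scene" or "top" or "wrist"; returns a dict with "img" (384x512x3 uint8, red, green, blue), "z_map" (384x512 float32, m along the optical axis (not along the pixel's ray), 0 where there is no reading), "vfov" (degrees; the focal length in pixels is half the picture's height over the tangent of half this angle, whatever the lens; pixels are square), "cx", "cy" (the principal point, pixels), "rvec" (rotation vector, rad) and "tvec" (3), from world to camera coordinates, as OpenCV has them. Camera axes: x right, y down, z forward; pixel columns grow to the right and rows downward; lengths in m; the calibration is good to about 2 mm. The wrist camera is an equidistant fisheye: a pixel r from the principal point sees the ray r / f radians off the axis. A picture is of the moment at which its call begins.
- arm.sign_off(): hands the job in; it is judged then, once.
The state is a dict: "t": time; "qpos": joint angles; "qvel": joint speeds; "tau": joint torques, N m; "ee_pos": TCP position; "tcp_rot": TCP orientation; "contact_force": force on the tool from outside, world axes, zero at the start; "moment": the same for the moment, N m; "width": finger opening in m; "grip_force": force on a finger pad.
Only numpy, scipy, OpenCV 4.12 (cv2) and the standard library are available. Lean on these libraries where they do the work, as an engineer would, in place of code of your own. Each camera call takes 0.05 s, during which the arm holds its last target. There are 200 camera calls.

TASK

The dark battery cap on top of the reading light in the clip holder is only resting on its thread: without taking it off, turn it backwards (anticlockwise seen from above) until the thread drops into place, then screw it down clockwise until it is fully home and stops turning. Then press the rubber button in the middle of the cap right down and let it spring back, to try the light. Leave the other things on the table as they stand.

Things in the scene. Friction and masses are not known exactly. Their poses are not given: they have to be found in the camera images.
- cap_grip (a point): centre of the dark battery cap, on its axis, z up. Ribbed round knob 45 mm wide, 29 mm high, about 50 g, loose; lower edge 22 mm below this point, flat top 7 mm above it. Grip it from above by two opposite sides of its upper half. Height of this point over the foot of the barrel: 125 mm at the start, 119.5 to 121.5 mm once dropped, 113.5 mm fully home
- cap_tick (a point): small raised cream tick on the cap's rim (this point lies below it, 17.5 mm from the axis, level with cap_grip); the cap's x axis points to it. Starts 18 to 42 degrees clockwise of the light's x axis. Turned anticlockwise the cap stays level, then drops 4 to 5 mm where the tick is 12 to 48 degrees past that axis, if the fingers let it; fully home and tight it is about 150 degrees clockwise
- light: reading light: cream barrel 40 mm wide, 90 mm high, upright, held firmly by two spring clips (cannot turn or lift); a stalk with a flat lamp head leaves its side along +x, 107 mm out and 86 mm up. Origin: centre of the barrel's foot, 10 mm over the table; z up. If a cap held up by the fingers is carried past its drop it comes to rest on the next landing, and the next drop is 120 degrees further back
- light_mouth (a point): centre of the rim of the light's threaded neck (30 mm wide, inside the cap), on the barrel's axis, 106 mm over its foot. Right-hand thread, three starts, 15.9 mm lead (0.44 mm per 10 degrees); one start lies under the light's x axis, each with a level landing where the cap rests. A cap that is kept gripped hangs in the fingers and cannot drop: let go of it, or lower it
- switch_top (a point): centre of the top of the round black rubber button (17 mm wide) in the middle of the cap; stands 5 mm proud of the cap's flat top, 12.3 mm over cap_grip
- switch (a joint): how far the button is pressed, 0 to 0.003 m; a spring returns it, about 4 N hold it right down
- mug: yellow ceramic mug, 80 mm wide, 92 mm high, with a handle; loose, origin at the centre of its underside; not part of the job
- bell: chrome desk bell, 82 mm wide, 59 mm high, black foot; loose, origin at the centre of its underside; not part of the job
- brush: grey plastic denture brush lying on the table, 170 mm long, 22 mm high; loose, origin at the centre of its underside; not part of the job
- pillbox: square blue pill box with four lids, 90 x 90 x 25 mm; loose, origin at the centre of its underside; not part of the job
- book: closed book lying flat, 134 x 200 x 28 mm; loose, origin at the centre of its underside; not part of the job
- spectacles: folded-out black reading glasses standing on lenses and ear pieces, 130 x 130 mm, 40 mm high; loose, origin at the centre of its underside; not part of the job
- cream_jar: small cream jar, 60 mm wide, 52 mm high; loose, origin at the centre of its underside; not part of the job
Not all that is in view belongs to the job. Of the things that look like the part that bears cap_grip, the middle-sized one is meant.

How it is judged:
By the outcome, as a careful person would: the job done as asked, in the order asked, and still so for the second after the job is handed in, with the robot touching nothing.
It also fails if it takes over 67 s, if anything falls off the work surface, if the arm or the gripper's body presses on something with over 40 N, if the wrist force passes 120 N, or if a joint passes its speed limit or range.

## Working session

There is one attempt and no reset: what is moved stays moved. The work goes in short steps, Python scripts to look and compute and a tool call to move; the robot and the scene stay as the last step left them, time stands still between calls to the robot, and variables do not carry over. Pictures are saved under pics/ and viewed, at most 10 in all, crops included, and the job is handed in when it is done.

Besides the shell and the picture viewer there is one more tool, called after "Request:" as name(argument=value, ...) on one line, values as JSON. play_rows: Moves the arm, as the interface text tells. Its arguments: {"type":"object","properties":{"plan":{"type":"string"},"newtons":{"type":"number"}},"required":["plan"]}

```bash
mkdir -p pics; ls; cat > h.py <<'E'
import numpy as np, cv2
from plant import arm, viewer
def shot(n,f):
    d=viewer.get_image(n); np.save('pics/'+f+'.npy',d,allow_pickle=True)
    cv2.imwrite('pics/'+f+'.png',cv2.cvtColor(d['img'],cv2.COLOR_RGB2BGR)); return d
def load(f): return np.load('pics/'+f+'.npy',allow_pickle=True).item()
def cloud(d):
    H,W=d['z_map'].shape; f=H/2/np.tan(np.radians(d['vfov']/2))
    u,v=np.meshgrid(np.arange(W),np.arange(H)); z=d['z_map']
    p=np.stack([(u-d['cx'])/f*z,(v-d['cy'])/f*z,z],-1)
    R=cv2.Rodrigues(np.array(d['rvec'],float))[0]
    return (p-np.array(d['tvec']).ravel())@R
E
python3 - <<'E'
from h import *
a=shot('top','t0');b=shot('scene','s0')
cv2.imwrite('pics/both.png',cv2.cvtColor(cv2.resize(np.vstack([a['img'],b['img']]),(400*2,600*2))[::1],cv2.COLOR_RGB2BGR)) if 0 else None
o=arm.get_obs(); print({k:np.round(v,3) for k,v in o.items()}); print(arm.grip_depth)
E
```

```text
pics
{'t': np.float64(0.1), 'qpos': array([-1.045,  0.359,  0.011, -0.   , -1.224, -0.288]), 'qvel': array([ 0.001, -0.002,  0.002,  0.003,  0.   ,  0.   ]), 'tau': array([-2.0000e-03, -5.8416e+01,  2.9375e+01,  7.0150e+00,  1.0000e-02,
       -0.0000e+00]), 'ee_pos': array([ 0.159, -0.656,  0.226]), 'tcp_rot': array([-0.119,  0.993,  0.001, -0.   ]), 'contact_force': array([-0.122, -0.198, -0.553]), 'moment': array([-0.024, -0.014, -0.013]), 'grip_force': np.float64(0.0), 'width': np.float64(0.087)}
0.0188
```

View pics/t0.png

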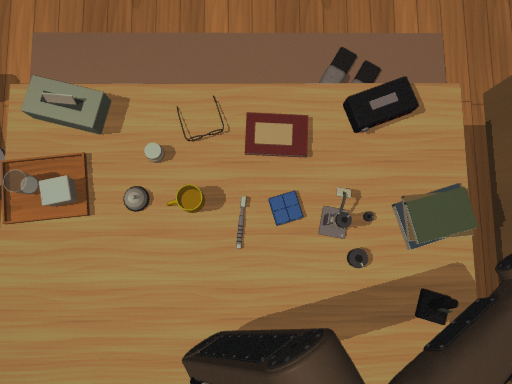

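View pics/s0.png

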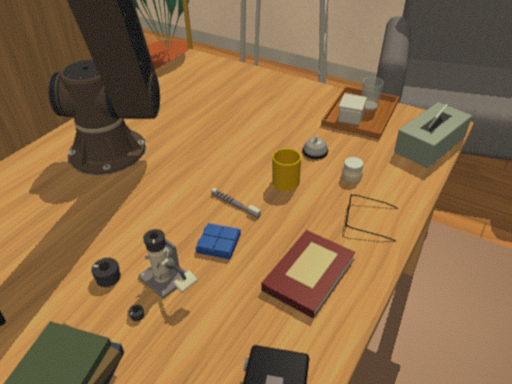

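The light stands at top (343,220) / scene (155,240); its lamp head is at top (343,192). Two decoy caps lie on the table at top (358,258) and (368,216).

```bash
python3 - <<'E'
from h import *
ims=[]
for f,(u0,u1,v0,v1) in {'t0':(313,383,180,250),'s0':(120,200,220,300)}.items():
    d=load(f); ims.append(cv2.resize(d['img'][v0:v1,u0:u1],(400,400),interpolation=cv2.INTER_CUBIC))
    P=cloud(d); Q=P[v0:v1,u0:u1].reshape(-1,3); 
    for lo,hi in((.125,.139),(.139,.2),(.07,.12)):
        S=Q[(Q[:,2]>lo)&(Q[:,2]<hi)]
        if len(S): print(f,lo,len(S),S.mean(0).round(4),np.median(S,0).round(4),S.min(0).round(4),S.max(0).round(4))
    print(d['vfov'],d['tvec'])
cv2.imwrite('pics/c0.png',cv2.cvtColor(np.hstack(ims),cv2.COLOR_RGB2BGR))
P=cloud(load('t0')); print(P[205:235:2,343].round(3)); print(P[220,330:360:2].round(3)); print(P[192,343],P[300,300])
E
```

```text
t0 0.125 44 [ 0.4775 -0.3017  0.136 ] [ 0.4756 -0.299   0.1368] [ 0.4592 -0.3286  0.1253] [ 0.5026 -0.2849  0.139 ]
t0 0.139 158 [ 0.4815 -0.3066  0.1431] [ 0.4819 -0.3064  0.1425] [ 0.4591 -0.3279  0.1393] [ 0.5024 -0.2845  0.1536]
t0 0.07 223 [ 0.5199 -0.3035  0.0829] [ 0.5192 -0.3064  0.08  ] [ 0.4558 -0.3448  0.0702] [ 0.5817 -0.266   0.1195]
46.468418235870736 [-0.05222814  0.59879794  1.35564958]
s0 0.125 108 [ 0.4944 -0.3151  0.1338] [ 0.4984 -0.3173  0.1345] [ 0.4639 -0.3293  0.1251] [ 0.5065 -0.2823  0.1389]
s0 0.139 239 [ 0.4845 -0.3077  0.1418] [ 0.4857 -0.3081  0.1414] [ 0.4605 -0.3284  0.139 ] [ 0.5063 -0.2844  0.1481]
s0 0.07 673 [ 0.5172 -0.3118  0.0855] [ 0.5023 -0.3178  0.082 ] [ 0.4585 -0.3466  0.07  ] [ 0.5843 -0.2663  0.12  ]
44.48484538047092 [-0.47612653 -0.14060565  1.47748325]
[[ 0.528 -0.319  0.083]
 [ 0.529 -0.337  0.002]
 [ 0.522 -0.335  0.006]
 [ 0.516 -0.336  0.004]
 [ 0.499 -0.304  0.145]
 [ 0.494 -0.305  0.142]
 [ 0.488 -0.304  0.146]
 [ 0.482 -0.302  0.151]
 [ 0.476 -0.304  0.143]
 [ 0.471 -0.304  0.141]
 [ 0.465 -0.303  0.143]
 [ 0.459 -0.303  0.144]
 [ 0.458 -0.331  0.017]
 [ 0.452 -0.332  0.009]
 [ 0.446 -0.331  0.013]]
[[ 0.483 -0.278  0.08 ]
 [ 0.483 -0.284  0.081]
 [ 0.482 -0.288  0.094]
 [ 0.48  -0.285  0.136]
 [ 0.479 -0.29   0.143]
 [ 0.479 -0.295  0.143]
 [ 0.479 -0.299  0.152]
 [ 0.479 -0.305  0.15 ]
 [ 0.479 -0.311  0.153]
 [ 0.479 -0.319  0.141]
 [ 0.479 -0.325  0.139]
 [ 0.487 -0.365 -0.002]
 [ 0.487 -0.371 -0.002]
 [ 0.487 -0.377 -0.001]
 [ 0.487 -0.385 -0.006]]
[ 0.56798323 -0.32114322  0.08016663] [ 2.39944147e-01 -1.91083379e-01  2.05100790e-04]
```

View pics/c0.png

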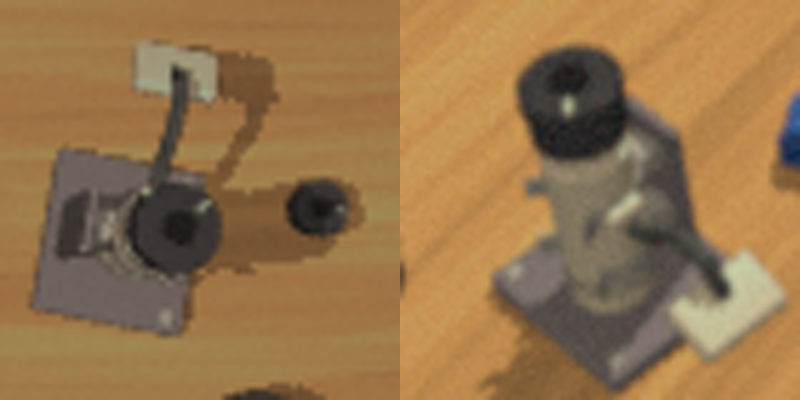

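The cap top measures z = 0.142, as expected (10+125+7 mm), with its axis near (0.4815, −0.3065). The light's x axis is near −10° and the tick near −50°. I'll move above it at the current height.

Request:
play_rows(plan="0 -0.95 0.63 0 0 0 0;0 -0.95 0.63 0 0 0 0;0 -0.95 0.63 0 0 0 0;0 -0.95 0.63 0 0 0 0;0 -0.95 0.63 0 0 0 0")

```text
t: 0.6
ee_pos: [0.2758, -0.5293, 0.2262]
tcp_rot: [-0.119, 0.993, 0.0, -0.0]
contact_force: [0.6, -0.9, 0.6]
width: 0.0878
grip_force: 0.0
```

Request:
play_rows(plan="0 -0.95 0.63 0 0 0 0;0 -0.95 0.63 0 0 0 0;0 -0.95 0.63 0 0 0 0;0 -0.95 0.63 0 0 0 0;0 -0.95 0.63 0 0 0 0")

```text
t: 1.1
ee_pos: [0.392, -0.4039, 0.2263]
tcp_rot: [-0.119, 0.993, 0.0, -0.0]
contact_force: [0.8, -0.4, -0.5]
width: 0.0875
grip_force: 0.0
```

Request:
play_rows(plan="0 -0.95 0.63 0 0 0 0;0 -0.95 0.63 0 0 0 0;0 -0.95 0.63 0 0 0 0;0 -0.8 0.6 0 0 0 0;0 0 0 0 0 0 0")

```text
t: 1.6
ee_pos: [0.4821, -0.3045, 0.2261]
tcp_rot: [-0.12, 0.993, 0.0, -0.0]
contact_force: [-0.3, -0.3, -0.1]
width: 0.0876
grip_force: 0.0
```

```bash
cat >> h.py <<'E'
from scipy.spatial.transform import Rotation as Ro
def rel(p,o=None):
    o=o or arm.get_obs(); R=Ro.from_quat(o['tcp_rot']).as_matrix()
    return (R.T@(np.array(p)-o['ee_pos'])/.03).round(3)
def st():
    o=arm.get_obs(); R=Ro.from_quat(o['tcp_rot']).as_matrix()
    print('t',round(float(o['t']),2),'p',o['ee_pos'].round(4),'yawx',round(float(np.degrees(np.arctan2(R[1,0],R[0,0]))),1),'zax',R[:,2].round(3),'F',o['contact_force'].round(2),'Ftool',(R.T@o['contact_force']).round(2),'M',o['moment'].round(2),'w',round(float(o['width']),4),'g',round(float(o['grip_force']),1),'q6',round(float(o['qpos'][5]),2)); return o
E
python3 - <<'E'
from h import *
o=st(); print('rel',rel([.4815,-.3065,.139],o))
d=shot('wrist','w0'); print(d['vfov'],d['cx'],d['cy'],d['rvec'],d['tvec'])
P=np.vstack([cloud(load(f)).reshape(-1,3) for f in('t0','s0')])
ax=np.radians(-10);q=P[:,:2]-[.4815,-.3065];x=q@[np.cos(ax),np.sin(ax)];y=q@[-np.sin(ax),np.cos(ax)]
for a in range(24,120,8):
    m=(x>a/1e3)&(x<a/1e3+.008)&(abs(y)<.03)&(P[:,2]>.03)
    if m.any(): print(a,np.percentile(P[m,2],[50,98]).round(3),m.sum(),np.median(y[m]).round(4))
E
```

```text
t 1.6 p [ 0.4821 -0.3045  0.2261] yawx -166.2 zax [-0.  0. -1.] F [-0.34 -0.34 -0.12] Ftool [ 0.41 -0.25  0.12] M [-0.01  0.02 -0.03] w 0.0876 g 0.0 q6 -1.11
rel [ 0.034 -0.063  2.903]
65.70646984690485 254.427877762586 194.7006071442256 [-1.82562242 -2.32787181 -0.3184205 ] [ 0.41101808 -0.41463719  0.28432598]
24 [0.073 0.141] 78 -0.0009
32 [0.073 0.079] 15 -0.0018
40 [0.079 0.083] 16 -0.0022
48 [0.086 0.095] 18 -0.0025
56 [0.092 0.095] 14 -0.0031
64 [0.094 0.097] 21 -0.0026
72 [0.08  0.096] 50 -0.0011
80 [0.075 0.091] 118 -0.0042
88 [0.071 0.082] 124 -0.0032
96 [0.067 0.072] 125 -0.0038
104 [0.064 0.07 ] 45 -0.0001
```

View pics/w0.png

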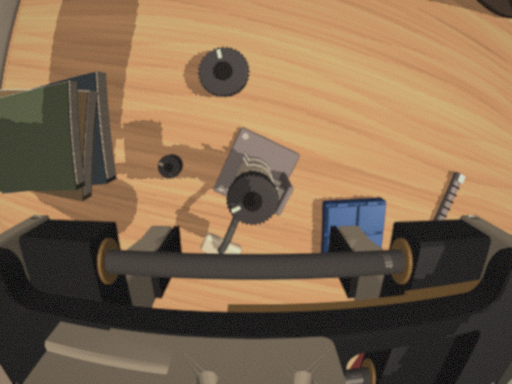

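The wrist view shows the cap with its button at about (254,200) and the tick at about (236,212); the stalk runs to lower left. I'll intersect these with their known heights, using a numeric fit for the cap disc, and crop to confirm.

```bash
cat >> h.py <<'E'
def wpix(d,u,v,z):
    f=192/np.tan(np.radians(d['vfov']/2)); a=np.array([u-d['cx'],v-d['cy']]); r=np.hypot(*a)+1e-9; th=r/f
    ray=np.array([*(a/r*np.sin(th)),np.cos(th)]); R=cv2.Rodrigues(np.array(d['rvec'],float))[0]
    c=-R.T@np.array(d['tvec']).ravel(); w=R.T@ray; return c+w*(z-c[2])/w[2]
E
python3 - <<'E'
from h import *
d=load('w0'); b=wpix(d,254,200,.147); t=wpix(d,236,212,.143); c=wpix(d,253,198,.142)
print(b,c,t,np.degrees(np.arctan2(*(t-b)[1::-1])), np.hypot(*(t-b)[:2]),wpix(d,220,244,.08),arm.get_obs()['qpos'].round(2))
im=cv2.resize(d['img'][165:255,200:305],None,fx=6,fy=6,interpolation=cv2.INTER_CUBIC)
cv2.imwrite('pics/w0c.png',cv2.cvtColor(im,cv2.COLOR_RGB2BGR))
E
```

```text
[ 0.48074362 -0.3056922   0.147     ] [ 0.48066852 -0.30658695  0.142     ] [ 0.49603714 -0.31786713  0.143     ] -38.52274324820288 0.019547911192033852 [ 0.55972447 -0.32593696  0.08      ] [-0.22  0.19 -0.22 -0.   -1.16 -1.11]
```

View pics/w0c.png

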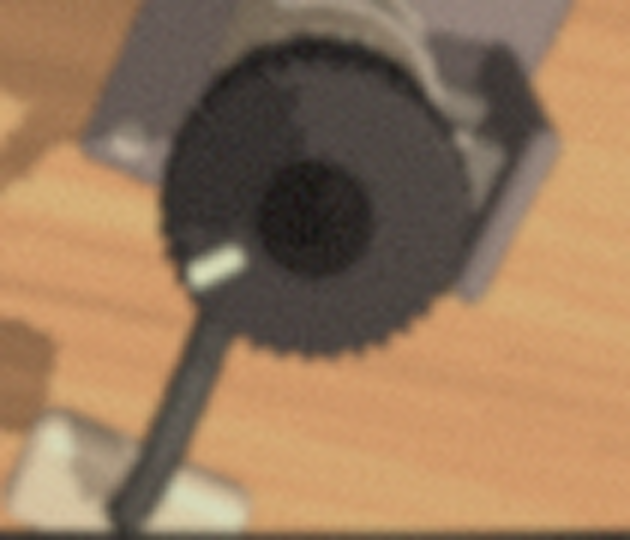

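Request:
play_rows(plan="0 0.03 -0.06 0.4 0 0 1;0 0 0 0.4 0 0 1;0 0 0 0.4 0 0 1;0 0 0 0.4 0 0 1;0 0 0 0 0 0 0")

```text
t: 2.15
ee_pos: [0.4781, -0.3089, 0.1767]
tcp_rot: [0.092, 0.996, 0.001, -0.002]
contact_force: [-0.5, 0.4, 0.9]
width: 0.0875
grip_force: 0.0
```

```bash
python3 - <<'E'
from h import *
d=load('w0'); b=wpix(d,252.7,201.3,.147); t=wpix(d,236,209.5,.143)
print(b,np.degrees(np.arctan2(*(t-b)[1::-1])), np.hypot(*(t-b)[:2])); o=st(); print(o['qpos'].round(2)); print(rel([.481,-.3065,.119]))
E
```

```text
[ 0.48210143 -0.30647636  0.147     ] -45.396155580140096 0.016699409557743752
t 2.15 p [ 0.4781 -0.3089  0.1767] yawx 169.5 zax [-0.003  0.001 -1.   ] F [-0.5   0.43  0.94] Ftool [ 0.57  0.33 -0.94] M [-0.04 -0.01  0.05] w 0.0875 g 0.0 q6 -1.52
[-0.23  0.23 -0.29 -0.   -1.05 -1.52]
[-0.088  0.095  1.925]
```

Request:
play_rows(plan="0 0 0 0 0 0 -1;0 0 0 0 0 0 -1;0 0 0 0 0 0 -1;0 0 0 0 0 0 -1;0 0 0 0 0 0 -1")

```text
t: 2.65
ee_pos: [0.4796, -0.3094, 0.1793]
tcp_rot: [-0.174, 0.985, -0.0, 0.0]
contact_force: [-0.5, 0.1, 0.7]
width: 0.0876
grip_force: 0.0
```

Request:
play_rows(plan="0 0 0 0 0 0 -1;0 0 0 0 0 0 -1;0 0 0 0 0 0 -1;0 0 0 0 0 0 -1;0 0 0 0 0 0 -1")

```text
t: 3.15
ee_pos: [0.4796, -0.3093, 0.1792]
tcp_rot: [-0.423, 0.906, -0.0, 0.0]
contact_force: [0.5, -0.3, -0.2]
width: 0.0877
grip_force: 0.0
```

Request:
play_rows(plan="0 0 0 0 0 0 -1;0 0 0 0 0 0 -1;0 0 0 0 0 0 -1;0 0 0 0 0 0 0;0 0 0 0 0 0 0")

```text
t: 3.65
ee_pos: [0.4797, -0.3091, 0.179]
tcp_rot: [-0.556, 0.831, -0.0, 0.0]
contact_force: [-0.1, -0.2, 0.0]
width: 0.0875
grip_force: 0.0
```

```bash
python3 - <<'E'
from h import *
o=st();print(rel([.4818,-.3065,.122]))
E
```

```text
t 3.65 p [ 0.4797 -0.3091  0.179 ] yawx -112.5 zax [ 0. -0. -1.] F [-0.12 -0.22  0.  ] Ftool [ 0.25  0.02 -0.  ] M [0.   0.09 0.  ] w 0.0875 g 0.0 q6 -0.16
[-0.107 -0.032  1.899]
```

Request:
play_rows(plan="0 -0.1 -0.03 0.5 0 0 0;0 0 0 0.5 0 0 0;0 0 0 0.5 0 0 0;0 0 0 0.5 0 0 0;0 0 0 0.07 0 0 0")

```text
t: 4.15
ee_pos: [0.4806, -0.306, 0.1149]
tcp_rot: [-0.556, 0.831, 0.001, -0.001]
contact_force: [-0.3, 0.0, -0.7]
width: 0.0876
grip_force: 0.0
```

Request:
play_rows(plan="0.3 0 0 0 0 0 0;0.45 0 0 0 0 0 0;0.6 0 0 0 0 0 0;0.7 0 0 0 0 0 0;0.7 0 0 0 0 0 0", newtons=8)

```text
t: 4.65
ee_pos: [0.482, -0.3064, 0.1169]
tcp_rot: [-0.556, 0.831, -0.0, 0.0]
contact_force: [0.3, -0.1, 0.8]
width: 0.0536
grip_force: 0.0
```

```bash
python3 - <<'E'
from h import *
o=st();print(rel([.4818,-.3065,.117]))
E
```

```text
t 4.65 p [ 0.482  -0.3064  0.1169] yawx -112.4 zax [ 0.001 -0.    -1.   ] F [ 0.31 -0.1   0.82] Ftool [-0.02 -0.32 -0.82] M [0.02 0.07 0.01] w 0.0536 g 0.0 q6 -0.17
[ 0.006  0.004 -0.003]
```

Request:
play_rows(plan="0.8 0 0 0 0 0 0;0.9 0 0 0 0 0 0;1 0 0 0 0 0 0;1 0 0 0 0 0 0;1 0 0 0 0 0 0", newtons=12)

```text
t: 5.15
ee_pos: [0.4821, -0.3064, 0.1167]
tcp_rot: [-0.557, 0.831, -0.0, 0.0]
contact_force: [0.1, -0.2, 1.1]
width: 0.0437
grip_force: 12.0
```

```bash
python3 - <<'E'
from h import *
o=st()
E
```

```text
t 5.15 p [ 0.4821 -0.3064  0.1167] yawx -112.4 zax [ 0.001 -0.    -1.   ] F [ 0.11 -0.23  1.05] Ftool [ 0.17 -0.2  -1.05] M [-0.05 -0.28 -0.06] w 0.0437 g 12.0 q6 -0.17
```

Centred grip with no side load. I'll turn anticlockwise with a slight downward push, so a drop shows up as lost force.

Request:
play_rows(plan="1 0 0 0.03 0 0 -0.5;1 0 0 0.03 0 0 -1;1 0 0 0 0 0 -1;1 0 0 0 0 0 -1;1 0 0 0 0 0 -1", newtons=12)

```text
t: 5.65
ee_pos: [0.4828, -0.3068, 0.1163]
tcp_rot: [0.737, -0.676, 0.001, -0.0]
contact_force: [-0.2, 1.1, 10.9]
width: 0.0436
grip_force: 12.0
```

```bash
python3 - <<'E'
from h import *
o=st()
E
```

```text
t 5.65 p [ 0.4828 -0.3068  0.1163] yawx -85.1 zax [ 0.002 -0.001 -1.   ] F [-0.19  1.13 10.88] Ftool [ -1.12   0.07 -10.88] M [ 0.46  0.41 -0.11] w 0.0436 g 12.0 q6 0.31
```

Request:
play_rows(plan="1 0 0 0 0 0 -1;1 0 0 0 0 0 -1;1 0 0 0 0 0 -1;1 0 0 0 0 0 -0.5;1 0 0 0 0 0 0")

```text
t: 6.15
ee_pos: [0.4824, -0.3068, 0.1159]
tcp_rot: [0.847, -0.532, 0.001, 0.0]
contact_force: [-0.9, 1.5, 8.2]
width: 0.0437
grip_force: 12.0
```

```bash
python3 - <<'E'
from h import *
o=st()
E
```

```text
t 6.15 p [ 0.4824 -0.3068  0.1159] yawx -64.2 zax [ 0.002 -0.001 -1.   ] F [-0.92  1.46  8.16] Ftool [-1.7   0.19 -8.17] M [0.03 0.42 0.1 ] w 0.0437 g 12.0 q6 0.67
```

Request:
play_rows(plan="1 0 0 0.02 0 0 -0.5;1 0 0 0 0 0 -0.5;1 0 0 0 0 0 -0.5;1 0 0 0 0 0 0;1 0 0 0 0 0 0")

```text
t: 6.65
ee_pos: [0.4821, -0.3063, 0.1141]
tcp_rot: [0.885, -0.465, 0.0, -0.0]
contact_force: [2.5, -0.0, 0.3]
width: 0.0435
grip_force: 12.0
```

Request:
play_rows(plan="1 0 0 0 0 0 -0.5;1 0 0 0 0 0 -0.5;1 0 0 0 0 0 0;1 0 0 0 0 0 0;1 0 0 0 0 0 0")

```text
t: 7.15
ee_pos: [0.4821, -0.3063, 0.1141]
tcp_rot: [0.908, -0.418, 0.0, -0.0]
contact_force: [3.2, -1.2, -0.6]
width: 0.0435
grip_force: 12.0
```

The force vanished and the TCP followed down 2 mm: the thread has dropped. Releasing so it can settle, then I'll check the height.

Request:
play_rows(plan="0.6 0 0 0 0 0 0;0.5 0 0 0 0 0 0;0.4 0 0 0 0 0 0;0.4 0 0 0 0 0 0;0.4 0 0 0 0 0 0")

```text
t: 7.65
ee_pos: [0.481, -0.3062, 0.1138]
tcp_rot: [0.909, -0.418, -0.001, 0.0]
contact_force: [-0.3, -0.5, -1.0]
width: 0.0523
grip_force: 0.0
```

```bash
python3 - <<'E'
from h import *
o=st()
ims=[]
for n in('scene','wrist'):
    d=shot(n,n[0]+'1')
    ims.append(cv2.resize(d['img'][190:310,100:220] if n=='scene' else d['img'][150:280,190:320],(400,400),interpolation=cv2.INTER_CUBIC))
    if n=='scene':
        P=cloud(d)[220:300,120:200].reshape(-1,3); P0=cloud(load('s0'))[220:300,120:200].reshape(-1,3)
        for Q in(P0,P):
            r=np.hypot(*(Q[:,:2]-[.482,-.3065]).T); m=(r<.017)&(Q[:,2]>.1)&(Q[:,2]<.165); m2=m&(r>.009); print(m.sum(),np.median(Q[m2,2]),Q[m2,2].mean())
cv2.imwrite('pics/c1.png',cv2.cvtColor(np.hstack(ims),cv2.COLOR_RGB2BGR))
E
```

```text
t 7.65 p [ 0.481  -0.3062  0.1138] yawx -49.4 zax [-0.001  0.    -1.   ] F [-0.34 -0.47 -1.05] Ftool [0.14 0.56 1.05] M [-0.04  0.15 -0.01] w 0.0523 g 0.0 q6 0.93
150 0.14096278142874358 0.1375470746501509
150 0.13665416681473974 0.1360189178302965
```

View pics/c1.png

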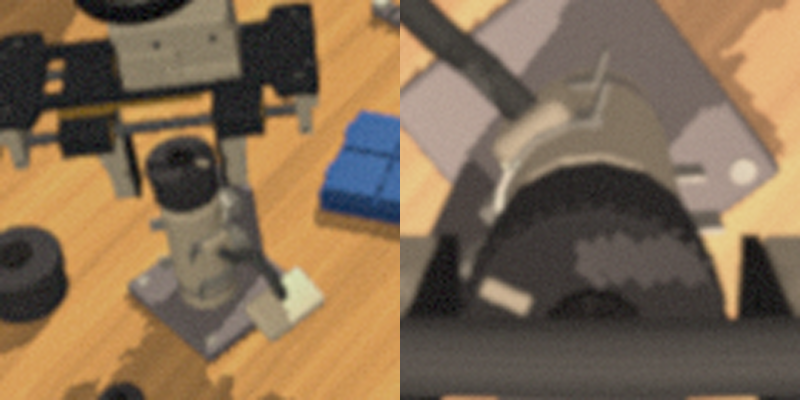

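Dropped by about 4.3 mm (top now near 0.137). Regripping and screwing clockwise, following the lead of 0.009 units per 6° row.

Request:
play_rows(plan="0.6 0.03 0 0 0 0 0;0.8 0 0 0 0 0 0;1 0 0 0 0 0 0;1 0 0 0 0 0 0;1 0 0 0 0 0 0", newtons=20)

```text
t: 8.25
ee_pos: [0.4826, -0.307, 0.1141]
tcp_rot: [0.909, -0.418, 0.0, -0.0]
contact_force: [1.2, 1.2, 1.1]
width: 0.043
grip_force: 20.0
```

Request:
play_rows(plan="1 0 0 0.009 0 0 1;1 0 0 0.009 0 0 1;1 0 0 0.009 0 0 1;1 0 0 0.009 0 0 1;1 0 0 0.009 0 0 1")

```text
t: 8.75
ee_pos: [0.4825, -0.3071, 0.1128]
tcp_rot: [0.768, -0.64, 0.0, 0.0]
contact_force: [-0.0, 0.5, 1.6]
width: 0.0432
grip_force: 20.0
```

```bash
python3 - <<'E'
from h import *
o=st()
E
```

```text
t 8.75 p [ 0.4825 -0.3071  0.1128] yawx -79.6 zax [ 0. -0. -1.] F [-0.01  0.47  1.57] Ftool [-0.46 -0.07 -1.57] M [ 0.1  -0.1   0.02] w 0.0432 g 20.0 q6 0.41
```

Request:
play_rows(plan="1 0 0 0.009 0 0 1;1 0 0 0.009 0 0 1;1 0 0 0.009 0 0 1;1 0 0 0.009 0 0 1;1 0 0 0.009 0 0 1")

```text
t: 9.25
ee_pos: [0.4824, -0.3071, 0.1115]
tcp_rot: [-0.576, 0.817, -0.0, 0.0]
contact_force: [0.8, 0.3, 1.6]
width: 0.0431
grip_force: 20.0
```

Request:
play_rows(plan="1 0 0 0.009 0 0 1;1 0 0 0.009 0 0 1;1 0 0 0.009 0 0 1;1 0 0 0.009 0 0 1;1 0 0 0.009 0 0 1")

```text
t: 9.75
ee_pos: [0.4824, -0.307, 0.1102]
tcp_rot: [-0.345, 0.939, -0.0, 0.0]
contact_force: [-0.0, 1.1, 2.4]
width: 0.0433
grip_force: 20.0
```

Request:
play_rows(plan="1 0 0 0.009 0 0 1;1 0 0 0.009 0 0 1;1 0 0 0.009 0 0 1;1 0 0 0.009 0 0 1;1 0 0 0.009 0 0 1")

```text
t: 10.25
ee_pos: [0.4824, -0.3068, 0.1089]
tcp_rot: [-0.091, 0.996, 0.0, 0.0]
contact_force: [-0.7, 2.8, 1.9]
width: 0.0433
grip_force: 20.0
```

```bash
python3 - <<'E'
from h import *
o=st()
E
```

```text
t 10.25 p [ 0.4824 -0.3068  0.1089] yawx -169.6 zax [ 0.  0. -1.] F [-0.75  2.76  1.93] Ftool [ 0.24  2.85 -1.93] M [1.   0.02 0.01] w 0.0433 g 20.0 q6 -1.16
```

Request:
play_rows(plan="1 0 0 0.009 0 0 1;1 0 0 0.009 0 0 1;1 0 0 0.009 0 0 1;1 0 0 0.009 0 0 1;1 0 0 0.009 0 0 1")

```text
t: 10.75
ee_pos: [0.4825, -0.3067, 0.1075]
tcp_rot: [0.17, 0.985, 0.0, 0.0]
contact_force: [0.2, 3.3, 2.4]
width: 0.0433
grip_force: 20.0
```

Request:
play_rows(plan="1 0 0 0.009 0 0 1;1 0 0 0.009 0 0 1;1 0 0 0.009 0 0 1;1 0 0 0 0 0 0;1 0 0 0 0 0 0")

```text
t: 11.25
ee_pos: [0.4828, -0.3069, 0.1072]
tcp_rot: [0.32, 0.947, 0.0, 0.0]
contact_force: [0.3, 1.8, 5.8]
width: 0.0434
grip_force: 20.0
```

```bash
python3 - <<'E'
from h import *
o=st()
E
```

```text
t 11.25 p [ 0.4828 -0.3069  0.1072] yawx 142.6 zax [ 0.001 -0.    -1.   ] F [0.29 1.78 5.83] Ftool [ 0.85  1.59 -5.83] M [ 1.19  0.04 -0.05] w 0.0434 g 20.0 q6 -2.0
```

Request:
play_rows(plan="1 0 0 0 0 0 0;1 0 0 0.005 0 0 1;1 0 0 0.005 0 0 1;1 0 0 0 0 0 0;1 0 0 0 0 0 0", newtons=30)

```text
t: 11.75
ee_pos: [0.483, -0.3069, 0.1072]
tcp_rot: [0.418, 0.909, 0.0, 0.001]
contact_force: [-0.5, 4.2, 5.9]
width: 0.0433
grip_force: 30.0
```

```bash
python3 - <<'E'
from h import *
o=st()
E
```

```text
t 11.75 p [ 0.483  -0.3069  0.1072] yawx 130.6 zax [ 0.001 -0.    -1.   ] F [-0.49  4.22  5.9 ] Ftool [ 3.51  2.38 -5.9 ] M [ 1.36  0.01 -0.13] w 0.0433 g 30.0 q6 -2.21
```

```bash
python3 - <<'E'
from h import *
ims=[]
for n in('scene','top','wrist'):
    d=shot(n,n[0]+'2')
    s={'scene':(200,300,110,210),'top':(180,250,313,383),'wrist':(150,280,190,320)}[n]
    ims.append(cv2.resize(d['img'][s[0]:s[1],s[2]:s[3]],(265,400),interpolation=cv2.INTER_CUBIC) if 0 else cv2.resize(d['img'][s[0]:s[1],s[2]:s[3]],(266,266) if n=='top' else (266,266),interpolation=cv2.INTER_CUBIC))
    if n=='scene':
        P=cloud(d)[220:300,120:200].reshape(-1,3)
        r=np.hypot(*(P[:,:2]-[.482,-.3065]).T); m2=(r<.017)&(P[:,2]>.1)&(P[:,2]<.165)&(r>.009); print(m2.sum(),np.median(P[m2,2]),P[m2,2].mean())
cv2.imwrite('pics/c2.png',cv2.cvtColor(cv2.resize(np.hstack(ims),(798,266)),cv2.COLOR_RGB2BGR))
E
```

```text
105 0.12960309987605828 0.129703370768335
```

View pics/c2.png

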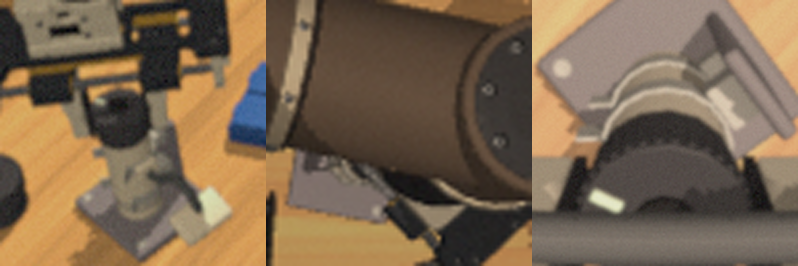

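The cap has turned the full 180° with the fingers (the tick sits at the same place relative to the gripper), and its top is about 11.4 mm lower than at the start. It's close to home, so I'll tighten and watch the torque.

Request:
play_rows(plan="1 0 0 0 0 0 0.5;1 0 0 0 0 0 0.5;1 0 0 0 0 0 0.5;1 0 0 0 0 0 0.5;1 0 0 0 0 0 0")

```text
t: 12.4
ee_pos: [0.4828, -0.3068, 0.1071]
tcp_rot: [0.51, 0.86, 0.0, 0.0]
contact_force: [0.2, 3.8, 7.8]
width: 0.0428
grip_force: 30.0
```

```bash
python3 - <<'E'
from h import *
o=st(); print(o['tau'].round(2))
E
```

```text
t 12.4 p [ 0.4828 -0.3068  0.1071] yawx 118.6 zax [ 0.001 -0.    -1.   ] F [0.19 3.79 7.79] Ftool [ 3.23  1.98 -7.79] M [1.53 0.24 0.36] w 0.0428 g 30.0 q6 -2.42
[ -2.2  -44.54  22.72   5.78   0.5   -1.02]
```

Request:
play_rows(plan="1 0 0 0 0 0 0;1 0 0 0 0 0 0.5;1 0 0 0 0 0 0.5;1 0 0 0 0 0 0.5;1 0 0 0 0 0 0.5", newtons=35)

```text
t: 12.9
ee_pos: [0.4829, -0.3074, 0.1071]
tcp_rot: [0.597, 0.802, -0.0, 0.001]
contact_force: [-1.1, -0.0, 4.6]
width: 0.0428
grip_force: 35.0
```

```bash
python3 - <<'E'
from h import *
o=st(); print(o['tau'].round(2))
d=shot('wrist','w3'); im=np.hstack([cv2.resize(x[150:280,190:320],(390,390)) for x in(load('w2')['img'],d['img'])])
cv2.imwrite('pics/c3.png',cv2.cvtColor(im,cv2.COLOR_RGB2BGR))
E
```

```text
t 12.9 p [ 0.4829 -0.3074  0.1071] yawx 106.7 zax [ 0.001 -0.001 -1.   ] F [-1.08 -0.01  4.58] Ftool [ 0.29 -1.04 -4.58] M [0.01 0.11 1.14] w 0.0428 g 35.0 q6 -2.63
[ -1.03 -46.04  22.83   4.49   0.07  -0.11]
```

View pics/c3.png

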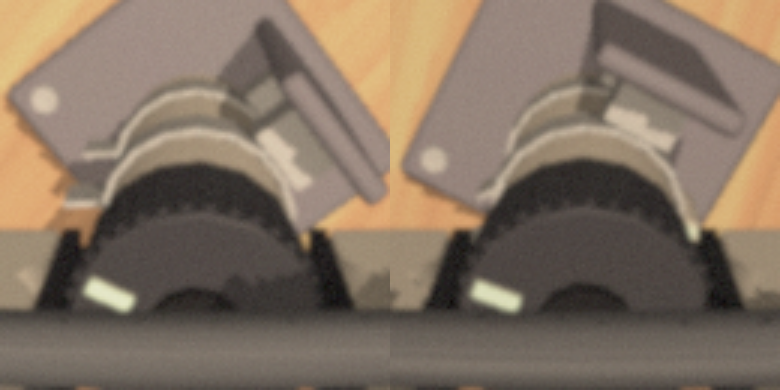

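```bash
python3 - <<'E'
from h import *
for f,u,v,z in(('w1',190+105/400*130,150+297/400*130,.1385),('w2',190+108/3,150+296/3,.132),('w3',190+107/3,150+297/3,.132)):
    t=wpix(load(f),u,v,z)-[.482,-.3065,0]; print(f,t,np.degrees(np.arctan2(t[1],t[0]))+10,np.hypot(*t[:2]))
E
```

```text
w1 [0.01609427 0.00331365 0.1385    ] 21.63406241891326 0.0164318492113325
w2 [-0.01430256 -0.00487488  0.132     ] -151.1788409496522 0.015110517536798441
w3 [-0.01471099  0.00106387  0.132     ] 185.863664170156 0.014749412893988078
```

```bash
python3 - <<'E'
from h import *
d=shot('scene','s3')
a,b,c=[cv2.resize(x['img'][220:310,110:215],None,fx=5,fy=5,interpolation=cv2.INTER_CUBIC)[:, :] for x in(load('s0'),load('s2'),d)]
cv2.imwrite('pics/c4.png',cv2.cvtColor(cv2.resize(np.hstack([a,b,c]),(800,230)),cv2.COLOR_RGB2BGR))
for f in('s0','s1','s2','s3'):
    x=load(f); P=cloud(x); I=x['img'].astype(int)
    q=P-[.482,-.3065,0]; r=np.hypot(q[...,0],q[...,1])
    m=(r>.06)&(r<.13)&(P[...,2]>.05)&(P[...,2]<.1)&(I[...,2]>110)&(q[...,0]>0); m[:, :]&=True
    v,u=np.nonzero(m); print(f,m.sum(),u.mean().round(2),v.mean().round(2),np.degrees(np.arctan2(q[m][:,1].mean(),q[m][:,0].mean())).round(1))
E
```

```text
s0 230 185.43 280.57 -11.8
s1 248 185.21 280.52 -11.9
s2 245 185.15 280.58 -12.0
s3 242 185.15 280.47 -11.8
```

View pics/c4.png

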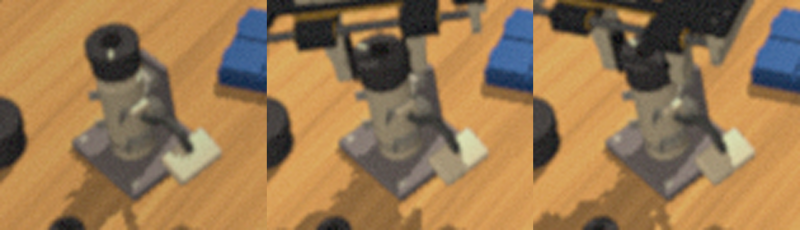

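The light hasn't moved. The resisting torque is up to 1.1 N m, so the cap has stopped. Releasing, rising, and shutting the fingers for the button, with a look at the cap.

Request:
play_rows(plan="0.6 0 0 0 0 0 0;0.4 0 0 0 0 0 0;0.3 0 0 0 0 0 0;0.2 0 0 -0.5 0 0 0;0.2 0 0 -1 0 0 0")

```text
t: 13.5
ee_pos: [0.4804, -0.3063, 0.149]
tcp_rot: [0.598, 0.802, -0.001, -0.003]
contact_force: [0.6, 0.3, 0.2]
width: 0.0678
grip_force: 0.0
```

Request:
play_rows(plan="0.5 0 0 -1 0 0 -1;0.5 0 0 -1 0 0 -1;0.5 0 0 0 0 0 -1;0.5 0 0 0 0 0 -1;0.5 0 0 0 0 0 0")

```text
t: 14.0
ee_pos: [0.482, -0.3069, 0.211]
tcp_rot: [0.417, 0.909, 0.0, -0.0]
contact_force: [0.3, -0.4, 0.1]
width: 0.0444
grip_force: 0.0
```

```bash
python3 - <<'E'
from h import *
o=st(); d=shot('wrist','w4'); s=shot('scene','s4')
P=cloud(s)[220:300,120:200].reshape(-1,3)
for c in('s0','s4'):
    P=cloud(load(c))[220:300,120:200].reshape(-1,3)
    r=np.hypot(*(P[:,:2]-[.482,-.3065]).T); m2=(r<.017)&(P[:,2]>.1)&(P[:,2]<.165)&(r>.009); print(c,m2.sum(),np.median(P[m2,2]))
im=[cv2.resize(d['img'][150:250,203:303],(400,400),interpolation=cv2.INTER_CUBIC),cv2.resize(s['img'][220:300,115:195],(400,400),interpolation=cv2.INTER_CUBIC)]
cv2.imwrite('pics/c5.png',cv2.cvtColor(np.hstack(im),cv2.COLOR_RGB2BGR))
E
```

```text
t 14.0 p [ 0.482  -0.3069  0.211 ] yawx 130.7 zax [-0.  0. -1.] F [ 0.28 -0.36  0.11] Ftool [-0.45 -0.02 -0.11] M [-0.07 -0.08 -0.  ] w 0.0444 g 0.0 q6 -2.21
s0 110 0.14096278142874358
s4 101 0.12981857041784206
```

View pics/c5.png

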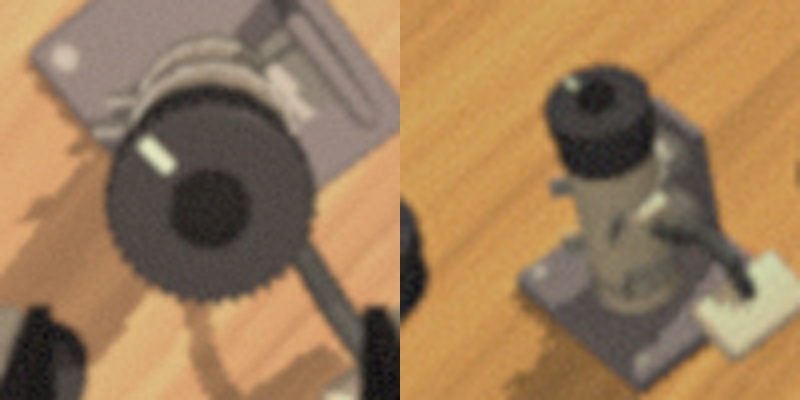

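The tick now points nearly opposite the stalk and the cap top is 11.2 mm lower than at the start (11.5 expected), so it's home and tight. Next is the button: shut the fingers and descend onto it.

Request:
play_rows(plan="0.8 0 0 0.4 0 0 0;1 0 0 0.4 0 0 0;1 0 0 0.4 0 0 0;1 0 0 0.4 0 0 0;1 0 0 0.4 0 0 0", newtons=10)

```text
t: 14.6
ee_pos: [0.4821, -0.3069, 0.1497]
tcp_rot: [0.418, 0.909, -0.0, -0.001]
contact_force: [-0.4, 0.4, 0.4]
width: 0.0095
grip_force: 0.0
```

```bash
python3 - <<'E'
from h import *
print(wpix(load('w4'),255.5,202,.136)); o=st(); print(rel([.482,-.3067,.1358]))
E
```

```text
[ 0.48212955 -0.30610501  0.136     ]
t 14.6 p [ 0.4821 -0.3069  0.1497] yawx 130.6 zax [-0.001  0.    -1.   ] F [-0.36  0.39  0.4 ] Ftool [ 0.53 -0.02 -0.4 ] M [-0.07 -0.04 -0.01] w 0.0095 g 0.0 q6 -2.21
[0.006 0.003 0.462]
```

Request:
play_rows(plan="1 0 0 0 0 0 0;1 0 0 0 0 0 0;1 0 0 0.2 0 0 0;1 0 0 0.2 0 0 0;1 0 0 0 0 0 0")

```text
t: 15.1
ee_pos: [0.4819, -0.3068, 0.1384]
tcp_rot: [0.418, 0.909, 0.0, -0.001]
contact_force: [0.7, -0.2, -0.2]
width: 0.0004
grip_force: 0.0
```

Request:
play_rows(plan="1 0 0 0.05 0 0 0;1 0 0 0.05 0 0 0;1 0 0 0.03 0 0 0;1 0 0 0 0 0 0;1 0 0 0 0 0 0")

```text
t: 15.6
ee_pos: [0.4824, -0.307, 0.1354]
tcp_rot: [0.418, 0.909, 0.0, 0.0]
contact_force: [0.7, 0.3, -0.2]
width: 0.0005
grip_force: 0.0
```

Request:
play_rows(plan="1 0 0 0.04 0 0 0;1 0 0 0.03 0 0 0;1 0 0 0 0 0 0;1 0 0 0 0 0 0;1 0 0 0 0 0 0")

```text
t: 16.1
ee_pos: [0.4825, -0.307, 0.1334]
tcp_rot: [0.418, 0.909, -0.0, 0.0]
contact_force: [-0.4, 0.2, 2.4]
width: 0.0004
grip_force: 1.3
```

Request:
play_rows(plan="1 0 0 0.03 0 0 0;1 0 0 0.02 0 0 0;1 0 0 0 0 0 0;1 0 0 0 0 0 0;1 0 0 0 0 0 0")

```text
t: 16.6
ee_pos: [0.4825, -0.3071, 0.1319]
tcp_rot: [0.418, 0.909, -0.0, 0.0]
contact_force: [-0.8, -0.1, 5.2]
width: 0.0007
grip_force: 2.5
```

Request:
play_rows(plan="1 0 0 0.03 0 0 0;1 0 0 0.02 0 0 0;1 0 0 0 0 0 0;1 0 0 0 0 0 0;1 0 0 0 0 0 0")

```text
t: 17.1
ee_pos: [0.4826, -0.3072, 0.1316]
tcp_rot: [0.417, 0.909, -0.0, 0.001]
contact_force: [-3.5, 3.0, 14.3]
width: 0.0001
grip_force: 7.1
```

Bottomed: 14 N with z stopped. Lifting clear.

Request:
play_rows(plan="1 0 0 -0.15 0 0 0;1 0 0 -0.3 0 0 0;1 0 0 -0.6 0 0 0;1 0 0 -1 0 0 0;1 0 0 -1 0 0 0")

```text
t: 17.6
ee_pos: [0.4818, -0.3067, 0.2221]
tcp_rot: [0.418, 0.909, -0.0, -0.001]
contact_force: [0.4, -0.8, -0.1]
width: 0.0006
grip_force: 0.0
```

Request:
play_rows(plan="1 0 0 -1 0 0 0;1 0 0 0 0 0 0;1 0 0 0 0 0 0;1 0 0 0 0 0 0;1 0 0 0 0 0 0")

```text
t: 18.1
ee_pos: [0.4818, -0.3068, 0.2505]
tcp_rot: [0.418, 0.909, -0.0, -0.001]
contact_force: [0.2, -0.2, -0.7]
width: 0.0008
grip_force: 0.0
```

```bash
python3 - <<'E'
from h import *
o=st(); s=shot('scene','s5')
for c in('s0','s4','s5'):
    P=cloud(load(c))[220:300,120:200].reshape(-1,3)
    r=np.hypot(*(P[:,:2]-[.482,-.3065]).T); z=P[:,2]; k=(z>.1)&(z<.165); print(c,np.median(z[k&(r<.017)&(r>.009)]),np.median(z[k&(r<.006)]))
D=np.abs(load('s4')['img'][225:300,120:200].astype(int)-s['img'][225:300,120:200]).mean(); print('diff',D)
E
```

```text
t 18.1 p [ 0.4818 -0.3068  0.2505] yawx 130.6 zax [-0.002  0.001 -1.   ] F [ 0.2  -0.25 -0.67] Ftool [-0.32 -0.    0.67] M [-0.11 -0.04 -0.04] w 0.0008 g 0.0 q6 -2.21
s0 0.14096278142874358 0.14572859664256543
s4 0.12981857041784206 0.13401908641007693
s5 0.12961429727357446 0.13450196390545596
diff 3.0153333333333334
```

The button has sprung back, 4.9 mm proud of the cap, and the cap is still home. Handing in.

```bash
python3 -c "
from plant import arm
print(arm.sign_off())"
```

```text
the job is handed in; nothing more can be done
None
```

I turned the cap back until the thread dropped in, screwed it down until it stopped turning, pressed the button fully down and let it spring back, and handed the job in at about 18 s; the tick ended about 172° clockwise, not the expected 150°, but the cap's height matches fully home to within about 0.4 mm.

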